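# Lay out the condiment tray in the field kitchen

### The job

Lay out the round condiment tray for serving: push the pepper mill down into the sprung steel collar until it clicks fully home, stand the small white pot on the cork pad straight across the tray from the mill, and put its wooden lid on it, properly seated. On the two pads in between go the spice jars, so that going clockwise round the tray as seen from above one meets the mill, the tall jar, the pot and then the short jar. Stand each upright in the middle of its pad, let go of everything, and leave the serving spoon where it lies.

Things in the scene. Friction and masses are not known exactly. Their poses are not given: they have to be found in the camera images.
- collar: Fixed upright steel tube on the round tray, 42 mm tall, 63 mm across (69 at its flared mouth), bore 49 mm. Origin: on its axis at the bore's floor, 12 mm above the worktop; z up, x away from the tray's centre, 75 mm off. Three sprung balls 20 mm up reach to 18 mm from the axis: the mill stops on them 14 to 19 mm high; a push of 10 to 15 N snaps them into its groove and it rests on the floor.
- pad_1: Fixed round cork pad, 72 mm across, 3 mm thick, on a round wooden tray (248 mm across, 12 mm thick) fixed to the worktop. Origin: centre of its underside, 12 mm above the worktop; z up. Things stand on its top, 15 mm above the worktop. The pads look alike; this one is the next place clockwise from the collar, seen from above: 75 mm from the tray's centre, a quarter turn from the collar.
- pad_2: Fixed round cork pad, 72 mm across, 3 mm thick, on a round wooden tray (248 mm across, 12 mm thick) fixed to the worktop. Origin: centre of its underside, 12 mm above the worktop; z up. Things stand on its top, 15 mm above the worktop. The pads look alike; this one is straight across the tray from the collar, 150 mm from it, axis to axis.
- pad_3: Fixed round cork pad, 72 mm across, 3 mm thick, on a round wooden tray (248 mm across, 12 mm thick) fixed to the worktop. Origin: centre of its underside, 12 mm above the worktop; z up. Things stand on its top, 15 mm above the worktop. The pads look alike; this one is the next place anticlockwise from the collar, seen from above: 75 mm from the tray's centre, a quarter turn from the collar.
- mill: Loose dark turned wooden pepper mill, round, standing upright, 121 mm tall, 0.16 kg. Foot 32 mm across, widening over 8 mm to a 44 mm base with a groove (37 mm across) 20 mm above the foot; above 62 mm a straight stem 34 mm across up to 98 mm, to grip by; then a 39 mm head. Origin: centre of its underside; z up along it.
- tall_jar: Loose slender spice jar, glass with a paper band and a yellow lid, round, 40 mm across, 95 mm tall, standing, about 0.16 kg. Origin: centre of its underside; z up along it.
- short_jar: Loose squat spice jar, amber glass with a yellow lid, round, 54 mm across, 52 mm tall, standing, about 0.15 kg. Origin: centre of its underside; z up along it.
- pot: Loose small white stoneware pot, open at the top, round, 58 mm across outside, 50 mm inside, 45 mm tall, standing, 0.14 kg. Origin: centre of its underside; z up along it.
- lid: Loose round pale wooden lid for the pot, lying right way up on the worktop. From below: a plug 40 mm across, 5 mm deep, that enters the pot; a disc 60 mm across, 5 to 11 mm; an upright knob 18 mm across, 12 to 40 mm high, to grip by. 0.05 kg. Origin: centre of the plug's underside; z up. Seated, the disc lies on the rim and the origin is 40 mm above the pot's.
- spoon: Loose steel serving spoon, 200 mm long, lying on the worktop on the robot's right; not part of the work. Origin: under its middle; x along it towards the bowl.
Things that resemble listed ones, but are neither listed nor needed, are in the scene too. Leave any green or pink look-alike of the lid alone.

How it is judged:
By the outcome, as a careful person would: the job done as asked, in the order asked, and still so for the second after the job is handed in, with the robot touching nothing.
It also fails if it takes over 120 s, if anything falls off the work surface, if the arm or the gripper's body presses on something with over 40 N, if the wrist force passes 120 N, or if a joint passes its speed limit or range.

### The arm

A 7-joint arm with a two-finger parallel gripper is mounted at the origin on the work surface. World frame = base frame: x ahead of the robot, y to its left, z up, the work surface at z = 0. Lengths are in m, angles in rad, forces in N, time in s.
With the tool pointing down it reaches from about 0.425 to 0.925 m from the base axis. Payload 6.8 kg.
Tool frame: the origin (TCP) lies where the fingers leave the gripper's body, on its centre line; the fingertips stand 73 mm ahead of it and the grasp point (between the pads) lies 54 mm ahead of it; z points along the fingers, y is the line along which they close (so a half turn about z gives the same grasp; the last joint's range is limited). The gripper opens to 85 mm and grips with 20 to 120 N. Pads are 22 mm wide; open, the fingers measure 114 mm over their backs; the gripper's body (76 mm by 85 mm) begins 54 mm behind the grasp point. The pads swing forward as they close: fully open they stand 13 mm farther back than shut.
Start: joints at [-1.248, 0.477, 0.022, 1.555, -0.011, 1.109, -0.083], TCP at [0.282, 0.613, 0.304] pointing down, gripper open.
Joint ranges: [-2.96, 2.96], [-0.34, 2.1], [-1.41, 1.46], [0.24, 2.44], [-1.37, 4.51], [0.17, 1.92], [-2.96, 2.96]. Speed limits (rad/s): [2.39, 2.39, 3.14, 3.14, 3.14, 3.14, 3.14].

### API

Orientations are given as a rotation vector (axis times angle).
In Python, from bench import r, grab_frame, camera_info gives the robot as it stands.
- The arm moves only by the shell command python3 -m pendant 'ROWS' [OPENING] [FORCE]. ROWS is a JSON object with one list for each field, all of the same length, 1 to 5, a row being the entries at one place: tx, ty, tz (the shift in units of 100 mm), ax, ay, az (a rotation vector in rad); each row is the pose to reach, as a shift and turn from the pose commanded when the command began, along the tool's axes at that moment; what a row does not reach only later rows make up. A row lasts 1/10 s, in which the tool goes at most 0.05 m and 0.15 rad, less where a joint would pass 70% of its speed; a pose out of reach is approached as far as the arm can. OPENING is the finger opening in m, set as the command begins (- or left out keeps the last). The fingers move at their own pace and stop on an object; FORCE is the grip in N (left out, the last holds). Time passes only in rows, so rows that do not move let the fingers close. It prints the time, the measured TCP pose, the force, the opening and the grip force at its end. Input that does not fit is refused with a message, and nothing moves.
- r.get_obs(): the state, without advancing time (a new reading comes with each control period).
- grab_frame(name): name is "side" or "top"; returns (picture, depth): 420x560x3 uint8, blue, green, red; 420x560 float32, m along the optical axis (not along the pixel's ray), 0 where there is no reading.
- camera_info(name): a dict with "camera_matrix" (3x3 intrinsics, pixels), "k1" (the pictures are not rectified: a ray, as slopes to the right and down, at radius r is drawn at 1 + k1 r^2 times it, then the intrinsics apply), "R" (3x3) and "t" (3): a world point X has camera coordinates R X + t. Camera axes: x right, y down, z forward; pixel columns grow to the right and rows downward; lengths in m; the calibration is good to about 2 mm. A picture is of the moment at which its call begins. camera_info takes no time and is no camera call.
- r.hand_in(): hands the job in; it is judged then, once.
The state is a dict: "clock": time; "joints": joint angles; "qvel": joint speeds; "tau": joint torques, N m; "tcp_pos": TCP position; "orientation": TCP orientation; "contact_force": force on the tool from outside, world axes, zero at the start; "moment": the same for the moment, N m; "grip_width": finger opening in m; "gripper_force": force on a finger pad.
Only numpy, scipy, OpenCV 4.12 (cv2) and the standard library are available. Lean on these libraries where they do the work, as an engineer would, in place of code of your own. Each camera call takes 0.05 s, during which the arm holds its last target. There are 200 camera calls.

## Working session

There is one attempt and no reset: what is moved stays moved. The work goes in short steps, Python scripts to look and compute and a shell command to move; the robot and the scene stay as the last step left them, time stands still between calls to the robot, and variables do not carry over. Pictures are saved under pics/ and viewed, at most 14 in all, crops included, and the job is handed in when it is done.

```bash
ls; mkdir -p pics; python3 - <<'E'
from bench import r, grab_frame, camera_info
import cv2,numpy as np
for n in("top","side"):
    im,d=grab_frame(n); cv2.imwrite(f"pics/{n}0.png",im); np.save(f"{n}0.npy",d)
    c=camera_info(n); print(n,c)
print(r.get_obs())
E
```

```text
pics
top {'camera_matrix': array([[425.12988286,   0.        , 279.25319235],
       [  0.        , 425.12988286, 208.49296894],
       [  0.        ,   0.        ,   1.        ]]), 'k1': -0.0489630178577801, 'R': array([[ 0.01441281, -0.99989544,  0.00117049],
       [-0.98855728, -0.01442515, -0.15015464],
       [ 0.15015582,  0.00100705, -0.98866183]]), 't': array([-0.03419858,  0.46797145,  1.18068875])}
side {'camera_matrix': array([[380.47777214,   0.        , 276.2456989 ],
       [  0.        , 380.47777214, 208.01550831],
       [  0.        ,   0.        ,   1.        ]]), 'k1': 0.02406038814782231, 'R': array([[ 0.82900801, -0.55918325, -0.00773359],
       [-0.35866643, -0.52102322, -0.77452772],
       [ 0.42907355,  0.64486347, -0.63249269]]), 't': array([-0.40963199,  0.20346393,  0.89130338])}
{'clock': 0.1, 'joints': array([-1.2480949 ,  0.47771423,  0.02232846,  1.55634457, -0.01150104,
        1.10931478, -0.08311024]), 'qvel': array([ 0.00219085, -0.00065366, -0.00015094, -0.00318422,  0.0005054 ,
       -0.00040204,  0.00099323]), 'tau': array([ 4.62111479e-03, -5.97756350e+01,  1.61383040e+00, -2.81950468e+01,
        1.29383476e-02,  5.12204570e-03, -2.99759654e-05]), 'tcp_pos': array([0.28169999, 0.61295047, 0.3030281 ]), 'orientation': array([-6.71394740e-01, -3.06876263e+00,  2.56830617e-03]), 'contact_force': array([-0.23915271,  0.07670047, -0.73233739]), 'moment': array([ 0.01433457, -0.02065089,  0.05001795]), 'gripper_force': 0.0, 'grip_width': 0.08575543975050563}
```

View pics/top0.png

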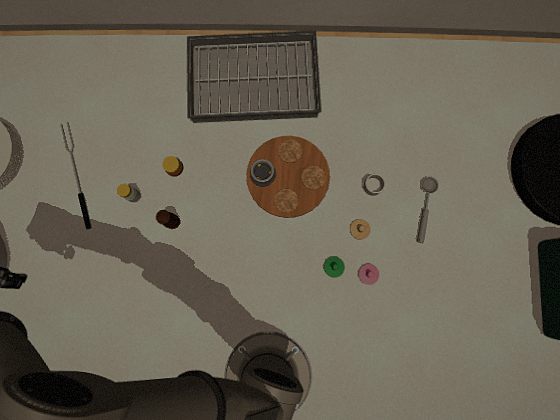

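View pics/side0.png

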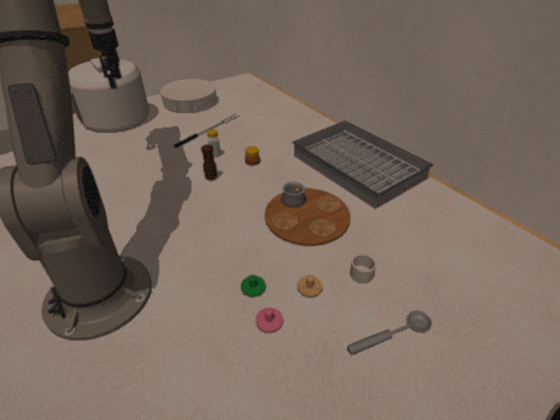

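The top view shows the collar at (262,172) and the pads at (290,150) = pad_1, (315,177) = pad_2 and (287,202) = pad_3.

The candidates for each thing:
- **Mill:** dark object at (168,218). The fork handle at (84,210) is also dark.
- **Tall jar:** yellow lid at (125,190), the slender white one. **Short jar:** yellow lid at (173,165), amber.
- **Pot:** ring at (373,184). The collar (262,172) is steel, and the white bowls at the left edge are large.
- **Lid:** pale at (360,229). The green (334,266) and pink (368,273) look-alikes stay put.
- **Spoon:** (425,205).

Next I'll take one close crop and measure.

```bash
cat > h.py <<'E'
from bench import r, grab_frame, camera_info
import cv2,numpy as np
from scipy.spatial.transform import Rotation as Ro
def ray(n,uv):
    c=camera_info(n);K=c["camera_matrix"];R=np.array(c["R"]);t=np.array(c["t"])
    p=cv2.undistortPoints(np.array(uv,float).reshape(-1,1,2),K,np.array([c["k1"],0,0,0,0.])).reshape(-1,2)
    d=np.c_[p,np.ones(len(p))]
    return -R.T@t, d@R, R,t   # origin, world dirs with unit camera depth
def plane(n,uv,z):
    o,d,_,_=ray(n,uv); return o+d*((z-o[2])/d[:,2])[:,None]
def cloud(n,d):
    v,u=np.mgrid[:420,:560]; o,dd,_,_=ray(n,np.c_[u.ravel(),v.ravel()])
    P=(o+dd*d.reshape(-1,1)).reshape(420,560,3); P[d==0]=np.nan; return P
def proj(n,X):
    c=camera_info(n); return cv2.projectPoints(np.array(X,float).reshape(-1,1,3),cv2.Rodrigues(np.array(c["R"]))[0],np.array(c["t"]),c["camera_matrix"],np.array([c["k1"],0,0,0,0.]))[0].reshape(-1,2)
def go(x,y,z,yaw=None):
    """grasp point (TCP+54) target, yaw = world angle of tool y line; prints shift in tool axes"""
    o=r.get_obs(); T=Ro.from_rotvec(o["orientation"]); M=T.as_matrix()
    print("g",o["tcp_pos"]+M[:,2]*.054,"ydir deg",np.degrees(np.arctan2(M[1,1],M[0,1])),"tilt",M[2,2])
    s=T.inv().apply(np.array([x,y,z])-M[:,2]*0-(o["tcp_pos"]-np.array([0,0,.054])))
    rz=None
    if yaw is not None:
        a=np.arctan2(M[1,1],M[0,1]); w=(yaw-a+np.pi/2)%np.pi-np.pi/2; rz=-w
    print("shift",s.round(4),"rz",rz,"clock",o["clock"])
E
python3 - <<'E'
from h import *
im=cv2.imread("pics/top0.png"); P=cloud("top",np.load("top0.npy"))
S=cloud("side",np.load("side0.npy")); 
rois=dict(mill=(150,200,185,232),tall=(112,178,145,206),short=(158,152,188,182),pot=(358,170,388,198),lid=(345,215,374,243),collar=(247,157,277,188))
h=dict(mill=.121,tall=.095,short=.052,pot=.045,lid=.011,collar=.054)
for k,(a,b,c,d) in rois.items():
    q=P[b:d,a:c].reshape(-1,3); q=q[~np.isnan(q[:,0])]
    print(k,"zmax",np.sort(q[:,2])[-5:].round(3))
    t=q[q[:,2]>h[k]-(.006 if k!='lid' else .004)]
    print("  n",len(t),"mid",((t.max(0)+t.min(0))/2).round(4),"size",(t.max(0)-t.min(0)).round(3))
    B=(h[k] if k!="mill" else .121)
    A=S.reshape(-1,3); 
    m=np.abs(A[:,:2]-((t.max(0)+t.min(0))/2)[:2]).max(1)<.05
    t=A[m&(A[:,2]>h[k]-(.006 if k!='lid' else .004))]
    if len(t): print("  side n",len(t),"mid",((t.max(0)+t.min(0))/2).round(4),"size",(t.max(0)-t.min(0)).round(3),"zmax",t[:,2].max())
hsv=cv2.cvtColor(im,cv2.COLOR_BGR2HSV)
# tray: wood by hue/sat; pads by colour
m=cv2.inRange(hsv,(3,110,40),(18,255,255)); m[:, :235]=0; m[:,340:]=0; m[:125]=0;m[225:]=0
c=max(cv2.findContours(m,cv2.RETR_EXTERNAL,cv2.CHAIN_APPROX_NONE)[0],key=cv2.contourArea)
c=cv2.convexHull(c); w=plane("top",c.reshape(-1,2),.012)[:,:2]
(e,f),rad=cv2.minEnclosingCircle((w*1000).astype(np.float32)); print("tray",e,f,rad)
cv2.imwrite("pics/c0.png",np.hstack([cv2.resize(im[145:240,105:195],None,fx=4,fy=4)[:380,:360],cv2.resize(im[145:240,340:440],None,fx=4,fy=4)]))
cv2.imwrite("pics/c1.png",cv2.resize(im[130:225,240:340],None,fx=6,fy=6))
E
```

```text
mill zmax [0.124 0.125 0.125 0.125 0.126]
  n 129 mid [0.43   0.2853 0.1205] size [0.035 0.038 0.011]
  side n 70 mid [0.4282 0.2838 0.12  ] size [0.038 0.029 0.01 ] zmax 0.12491756026531198
tall zmax [0.1   0.1   0.1   0.101 0.101]
  n 143 mid [0.5047 0.4023 0.0954] size [0.035 0.038 0.011]
  side n 65 mid [0.5035 0.4083 0.0947] size [0.034 0.04  0.011] zmax 0.10011795716186167
short zmax [0.057 0.057 0.057 0.058 0.059]
  n 219 mid [0.5913 0.2883 0.0527] size [0.047 0.049 0.013]
  side n 109 mid [0.5895 0.2907 0.0523] size [0.046 0.048 0.011] zmax 0.057964949476972505
pot zmax [0.049 0.05  0.05  0.05  0.053]
  n 98 mid [ 0.5439 -0.3005  0.0461] size [0.057 0.055 0.014]
  side n 154 mid [ 0.5428 -0.2986  0.0433] size [0.057 0.058 0.009] zmax 0.04760190996259017
lid zmax [0.044 0.044 0.045 0.045 0.045]
  n 338 mid [ 0.4153 -0.2619  0.026 ] size [0.059 0.067 0.037]
  side n 432 mid [ 0.4134 -0.2587  0.0248] size [0.059 0.059 0.035] zmax 0.04251030912739351
collar zmax [0.059 0.06  0.06  0.061 0.061]
  n 198 mid [0.576  0.0235 0.0545] size [0.066 0.063 0.013]
  side n 144 mid [0.575  0.0262 0.0524] size [0.067 0.066 0.009] zmax 0.056798076526218044
tray 570.4970092773438 -50.34397888183594 123.65713500976562
```

View pics/c0.png

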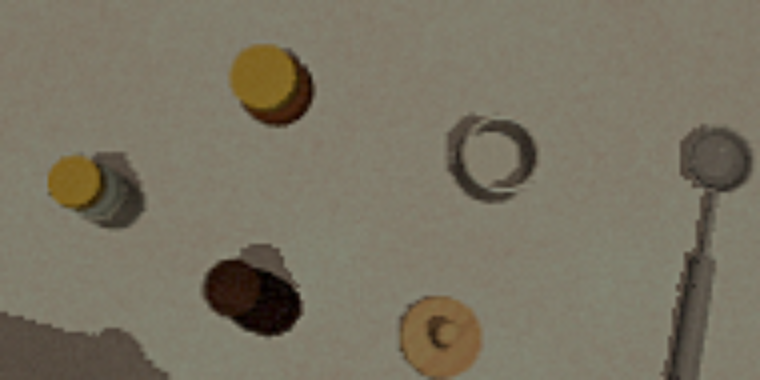

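View pics/c1.png

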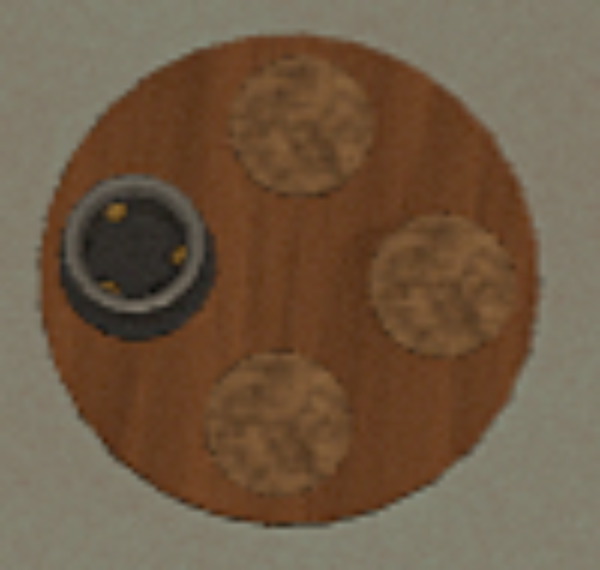

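The crops confirm the choices: tall jar lid at (124,190), short jar lid at (171,164), mill head at (163,217), pot at (373,185) and plain wooden lid at (360,229). The pads come out at (290.2,150.7), (313.7,177.4) and (286.4,200.2), with the collar mouth at (262.4,170.4).

```bash
python3 - <<'E'
from h import *
im=cv2.imread("pics/top0.png"); hsv=cv2.cvtColor(im,cv2.COLOR_BGR2HSV)
def f(n,uv,z): print(n,plane("top",[uv],z)[0].round(4))
p=plane("top",[(290.2,150.7),(313.7,177.4),(286.4,200.2)],.015)
c=plane("top",[(262.4,170.4)],.054)[0]
m=(p[0]+p[2])/2
print(p.round(4),c.round(4),"centre 13",m.round(4),"centre c2",(c+p[1])/2, np.linalg.norm(c-p[1]),np.linalg.norm(p[0]-p[2]))
P=np.array([c,p[0],p[1],p[2]])[:,:2]; ctr=P.mean(0)
a=[np.arctan2(*(q-ctr)[::-1])+i*np.pi/2 for i,q in enumerate(P)]; a=np.unwrap(a); print("angles",a)
A=a.mean(); print("ctr",ctr,[ (ctr+.075*np.array([np.cos(A-i*np.pi/2),np.sin(A-i*np.pi/2)])).round(4) for i in range(4)])
for k,(x0,y0,x1,y1),lo,hi,z in [("tall",(112,178,150,206),(20,150,80),(35,255,255),.095),("short",(158,150,188,182),(20,150,80),(35,255,255),.052),("lid",(345,215,374,243),(8,90,60),(25,255,255),.011)]:
  mm=cv2.inRange(hsv[y0:y1,x0:x1],lo,hi); k2=max(cv2.findContours(mm,0,1)[0],key=cv2.contourArea)
  w=plane("top",cv2.convexHull(k2).reshape(-1,2)+[x0,y0],z)[:,:2]*1000
  print(k,cv2.minEnclosingCircle(w.astype(np.float32)))
f("mill",(162.8,217),.121); f("lidknob",((443-360)/4+340,332/4+145),.04)
# side view cross-check by rays
for n in["side"]:
  s=cv2.imread("pics/side0.png"); h2=cv2.cvtColor(s,cv2.COLOR_BGR2HSV)
  mm=cv2.inRange(h2,(8,90,60),(25,255,255))[260:305,290:330]; k2=max(cv2.findContours(mm,0,1)[0],key=cv2.contourArea)
  (x,y,w,h)=cv2.boundingRect(k2); print("side lid box",x+290,y+260,w,h)
  mm=cv2.inRange(h2,(5,70,30),(20,255,255)); mm[:185]=0;mm[245:]=0;mm[:,:260]=0;mm[:,355:]=0
  k2=cv2.convexHull(max(cv2.findContours(mm,0,1)[0],key=cv2.contourArea)); w=plane("side",k2.reshape(-1,2),.012)[:,:2]*1000
  print("side tray",cv2.minEnclosingCircle(w.astype(np.float32)))
go(.429,.285,.16,0)
E
```

```text
[[ 0.6458 -0.0574  0.015 ]
 [ 0.5656 -0.1274  0.015 ]
 [ 0.4963 -0.0479  0.015 ]] [0.5749 0.0223 0.054 ] centre 13 [ 0.571  -0.0527  0.015 ] centre c2 [ 0.57023514 -0.05257523  0.0345    ] 0.15500539777316885 0.1497805691847633
angles [1.51359295 1.50685685 1.50304724 1.50725422]
ctr [ 0.57062893 -0.05261527] [array([0.5754, 0.0222]), array([ 0.6455, -0.0573]), array([ 0.5659, -0.1275]), array([ 0.4958, -0.0479])]
tall ((505.0721130371094, 403.46124267578125), 17.979080200195312)
short ((591.7904663085938, 287.6661682128906), 23.408559799194336)
lid ((415.6197814941406, -261.5054931640625), 29.979167938232422)
mill [0.428  0.2816 0.121 ]
lidknob [ 0.4151 -0.2593  0.04  ]
side lid box 297 275 26 22
side tray ((566.7899780273438, -47.857784271240234), 129.71392822265625)
g [0.28166834 0.61286701 0.24902818] ydir deg 65.3181526603257 tilt -0.9999986337515732
shift [-0.2708 -0.2363  0.0894] rz 1.1400168252429768 clock 0.1
```

Careful with the scale: shifts go in units of 100 mm. That gives: -0.17 m is -1.7, -0.15 m is -1.5.

```bash
python3 -m pendant '{"tx":[-0.34, -0.68, -1.02, -1.36, -1.7], "ty":[-0.3, -0.6, -0.9, -1.2, -1.5], "tz":[0, 0, 0, 0, 0], "ax":[0, 0, 0, 0, 0], "ay":[0, 0, 0, 0, 0], "az":[0.12, 0.24, 0.36, 0.48, 0.6]}' 0.085 60; python3 -c "
from h import *
go(.429,.2838,.16,0)"
```

```text
clock: 0.6
tcp_pos: [0.3741, 0.4041, 0.3036]
orientation: [-1.555, -2.73, 0.001]
contact_force: [0.9, 0.7, -0.4]
grip_width: 0.0852
gripper_force: 0.0
g [0.3740385  0.40403464 0.24959121] ydir deg 30.655558692029288 tilt -0.9999998219550551
shift [-0.1314 -0.014   0.0896] rz 0.5350404332142773 clock 0.6
```

```bash
python3 -m pendant '{"tx":[-0.33, -0.66, -0.99, -1.31, -1.31], "ty":[-0.04, -0.07, -0.1, -0.14, -0.14], "tz":[0.2, 0.4, 0.6, 0.8, 0.8], "ax":[0, 0, 0, 0, 0], "ay":[0, 0, 0, 0, 0], "az":[0.13, 0.26, 0.39, 0.53, 0.535]}'; python3 -m pendant '{"tx":[0, 0], "ty":[0, 0], "tz":[0, 0], "ax":[0, 0], "ay":[0, 0], "az":[0, 0]}'; python3 -c "
from h import *
go(.429,.2838,.085,0)"
```

```text
clock: 1.1
tcp_pos: [0.4294, 0.2807, 0.2214]
orientation: [2.226, 2.214, -0.01]
contact_force: [0.2, -0.8, 0.6]
grip_width: 0.0851
gripper_force: 0.0
clock: 1.3
tcp_pos: [0.4288, 0.2878, 0.2243]
orientation: [-2.213, -2.23, -0.002]
contact_force: [-1.8, 1.1, 0.9]
grip_width: 0.0852
gripper_force: 0.0
g [0.42883797 0.28788187 0.17028898] ydir deg 0.43850955889869736 tilt -0.9999994088549174
shift [-0.0041  0.0001  0.0853] rz 0.007653435604250358 clock 1.3
```

Converted, 0.083 m is 0.83, 0.05 m is 0.5.

```bash
python3 -m pendant '{"tx":[-0.04, -0.04, -0.04, -0.04, -0.04], "ty":[0, 0, 0, 0, 0], "tz":[0, 0.2, 0.5, 0.83, 0.83], "ax":[0, 0, 0, 0, 0], "ay":[0, 0, 0, 0, 0], "az":[0.008, 0.008, 0.008, 0.008, 0.008]}'; python3 -m pendant '{"tx":[0, 0], "ty":[0, 0], "tz":[0, 0], "ax":[0, 0], "ay":[0, 0], "az":[0, 0]}';  python3 -c "
from h import *
go(.429,.2838,.085,0)"
```

```text
clock: 1.8
tcp_pos: [0.4269, 0.282, 0.1381]
orientation: [-2.222, -2.22, 0.01]
contact_force: [-0.8, -0.0, -0.8]
grip_width: 0.085
gripper_force: 0.0
clock: 2.0
tcp_pos: [0.4299, 0.2833, 0.1425]
orientation: [2.224, 2.218, 0.004]
contact_force: [-0.9, -0.5, 0.4]
grip_width: 0.0849
gripper_force: 0.0
g [0.42995397 0.28340991 0.08854482] ydir deg -0.15431074120851435 tilt -0.9999963864510982
shift [ 0.0005 -0.0009  0.0035] rz -0.002693230505281363 clock 2.0
```

Converted, 0.003 m is 0.03.

```bash
python3 -m pendant '{"tx":[0, 0, 0, 0, 0], "ty":[0, 0, 0, 0, 0], "tz":[0.03, 0.03, 0.03, 0.03, 0.03], "ax":[0, 0, 0, 0, 0], "ay":[0, 0, 0, 0, 0], "az":[0, 0, 0, 0, 0]}' 0 70; python3 -m pendant '{"tx":[0, 0, 0], "ty":[0, 0, 0], "tz":[0, 0, 0], "ax":[0, 0, 0], "ay":[0, 0, 0], "az":[0, 0, 0]}'; python3 -m pendant '{"tx":[0, 0, 0, 0], "ty":[0, 0, 0, 0], "tz":[-0.2, -0.5, -0.9, -0.9], "ax":[0, 0, 0, 0], "ay":[0, 0, 0, 0], "az":[0, 0, 0, 0]}'; python3 -c "
from h import *
go(.5755,.0243,.18,0)
for n in('top','side'):
  im,d=grab_frame(n);cv2.imwrite(f'pics/{n}1.png',im);np.save(f'{n}1.npy',d)"
```

```text
clock: 2.5
tcp_pos: [0.4295, 0.2827, 0.1387]
orientation: [-2.225, -2.218, -0.002]
contact_force: [-0.5, -0.9, 5.4]
grip_width: 0.0354
gripper_force: 68.6
clock: 2.8
tcp_pos: [0.4295, 0.2828, 0.1387]
orientation: [-2.225, -2.218, -0.002]
contact_force: [-0.6, -0.1, 5.5]
grip_width: 0.035
gripper_force: 68.6
clock: 3.2
tcp_pos: [0.4313, 0.2838, 0.2324]
orientation: [2.225, 2.217, 0.013]
contact_force: [1.4, 1.2, 0.0]
grip_width: 0.0351
gripper_force: 70.2
g [0.43161618 0.28406867 0.17839204] ydir deg -0.20763538150649305 tilt -0.9999646787402392
shift [-0.2589  0.1452 -0.0022] rz -0.003623921050922796 clock 3.2
```

```bash
python3 -m pendant '{"tx":[-0.3, -0.7, -1.1, -1.5, -1.9], "ty":[0.17, 0.4, 0.62, 0.84, 1.07], "tz":[0, 0, 0, 0, 0], "ax":[0, 0, 0, 0, 0], "ay":[0, 0, 0, 0, 0], "az":[0, 0, 0, 0, 0]}'; python3 -m pendant '{"tx":[-0.35, -0.6, -0.69, -0.69, -0.69], "ty":[0.2, 0.34, 0.38, 0.38, 0.38], "tz":[0, 0, 0, 0, 0], "ax":[0, 0, 0, 0, 0], "ay":[0, 0, 0, 0, 0], "az":[0, 0, 0, 0, 0]}'; python3 -m pendant '{"tx":[0, 0], "ty":[0, 0], "tz":[0, 0], "ax":[0, 0], "ay":[0, 0], "az":[0, 0]}';  python3 -c "
from h import *
go(.5755,.0243,.13,0)
for n in('top','side'):
  im,d=grab_frame(n);cv2.imwrite(f'pics/{n}2.png',im);np.save(f'{n}2.npy',d)
a=cv2.imread('pics/top2.png')[120:230,210:350];b=cv2.imread('pics/side2.png')[110:250,230:370]
cv2.imwrite('pics/c2.png',np.hstack([cv2.resize(a,(420,330)),cv2.resize(b,(330,330))]))"
```

```text
clock: 3.8
tcp_pos: [0.535, 0.0904, 0.2262]
orientation: [-2.223, -2.218, 0.004]
contact_force: [0.0, 1.5, -2.1]
grip_width: 0.0353
gripper_force: 70.2
clock: 4.3
tcp_pos: [0.5723, 0.0244, 0.2268]
orientation: [-2.222, -2.218, 0.002]
contact_force: [-0.1, 0.7, -2.3]
grip_width: 0.0352
gripper_force: 70.2
clock: 4.5
tcp_pos: [0.5728, 0.0247, 0.2277]
orientation: [-2.221, -2.22, -0.0]
contact_force: [0.0, 0.1, -1.6]
grip_width: 0.0348
gripper_force: 70.2
g [0.57274874 0.02476923 0.17369364] ydir deg -0.029491319389935013 tilt -0.9999996130982615
shift [-0.0005  0.0027  0.0437] rz -0.0005147206241116198 clock 4.5
```

View pics/c2.png

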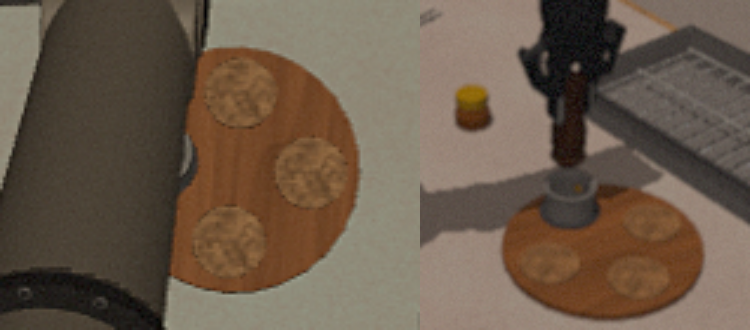

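The mill hangs upright just above the collar (side crop at (570,160) over (570,185)). I'll correct x by 2.7 mm and lower it.

Converted, 0.052 m is 0.52, 0.045 m is 0.45.

```bash
python3 -m pendant '{"tx":[0, 0, 0, 0, 0], "ty":[0.027, 0.027, 0.027, 0.027, 0.027], "tz":[0, 0.15, 0.3, 0.45, 0.52], "ax":[0, 0, 0, 0, 0], "ay":[0, 0, 0, 0, 0], "az":[0, 0, 0, 0, 0]}'; python3 -m pendant '{"tx":[0, 0, 0], "ty":[0, 0, 0], "tz":[0, 0, 0], "ax":[0, 0, 0], "ay":[0, 0, 0], "az":[0, 0, 0]}';  python3 -c "
from h import *
go(.5755,.0243,.097,0);print(r.get_obs()['moment'])"
```

```text
clock: 5.1
tcp_pos: [0.5747, 0.023, 0.1732]
orientation: [-2.223, -2.216, 0.005]
contact_force: [0.1, 0.1, -1.1]
grip_width: 0.0353
gripper_force: 70.2
clock: 5.4
tcp_pos: [0.5764, 0.023, 0.1764]
orientation: [2.224, 2.217, 0.001]
contact_force: [0.6, -0.4, -0.9]
grip_width: 0.0352
gripper_force: 70.2
g [0.57650929 0.02298012 0.12239694] ydir deg -0.1835022302954525 tilt -0.9999993804001546
shift [ 0.0013 -0.001   0.0254] rz -0.0032027181034084418 clock 5.4
[-0.01484403 -0.02248731 -0.02929097]
```

```bash
for i in 1; do python3 -m pendant '{"tx":[0.01, 0.01, 0.01], "ty":[-0.01, -0.01, -0.01], "tz":[0.05, 0.1, 0.12], "ax":[0, 0, 0], "ay":[0, 0, 0], "az":[0, 0, 0]}' - 100; python3 -m pendant '{"tx":[0, 0, 0], "ty":[0, 0, 0], "tz":[0.03, 0.06, 0.06], "ax":[0, 0, 0], "ay":[0, 0, 0], "az":[0, 0, 0]}'; done; python3 -c "
from h import *
go(.5755,.0243,.097,0);print(r.get_obs()['contact_force'])"
```

```text
clock: 5.7
tcp_pos: [0.5762, 0.024, 0.1651]
orientation: [2.224, 2.217, 0.004]
contact_force: [-1.4, -0.7, 9.0]
grip_width: 0.0344
gripper_force: 97.3
clock: 6.0
tcp_pos: [0.5755, 0.024, 0.1579]
orientation: [2.224, 2.217, 0.002]
contact_force: [1.8, 0.1, -4.2]
grip_width: 0.0347
gripper_force: 98.6
g [0.57563211 0.0240277  0.10392343] ydir deg -0.17458121767250373 tilt -0.9999985018587619
shift [ 0.0003 -0.0001  0.0069] rz -0.003047017060526125 clock 6.0
[ 1.78826845  0.06561929 -4.23674445]
```

Force rose to 9 N and then dropped, so the balls have probably snapped in. I'll continue down to the floor.

```bash
python3 -m pendant '{"tx":[0, 0, 0, 0], "ty":[0, 0, 0, 0], "tz":[0.03, 0.06, 0.08, 0.08], "ax":[0, 0, 0, 0], "ay":[0, 0, 0, 0], "az":[0, 0, 0, 0]}'; python3 -m pendant '{"tx":[0, 0, 0], "ty":[0, 0, 0], "tz":[0.02, 0.04, 0.04], "ax":[0, 0, 0], "ay":[0, 0, 0], "az":[0, 0, 0]}'; python3 -c "
from h import *
go(.5755,.0243,.097,0);print(r.get_obs()['contact_force'])"
```

```text
clock: 6.4
tcp_pos: [0.5752, 0.0234, 0.1508]
orientation: [2.225, 2.217, 0.0]
contact_force: [-2.7, -3.6, 10.4]
grip_width: 0.0344
gripper_force: 97.7
clock: 6.7
tcp_pos: [0.5771, 0.0231, 0.1499]
orientation: [2.225, 2.215, 0.007]
contact_force: [-6.6, -2.2, 33.4]
grip_width: 0.0346
gripper_force: 96.5
g [0.57734996 0.02316    0.09590519] ydir deg -0.26196836956168795 tilt -0.9999879783330166
shift [ 0.0012 -0.0016 -0.0011] rz -0.004572210584932845 clock 6.7
[-6.64432291 -2.24063432 33.35000804]
```

Bottomed out at the floor with g = 0.096 and 33 N. I'll relieve the force, release and rise.

Converted, -0.004 m is -0.04.

```bash
python3 -m pendant '{"tx":[0, 0], "ty":[0, 0], "tz":[-0.04, -0.04], "ax":[0, 0], "ay":[0, 0], "az":[0, 0]}'; python3 -m pendant '{"tx":[0, 0, 0, 0], "ty":[0, 0, 0, 0], "tz":[0, 0, 0, 0], "ax":[0, 0, 0, 0], "ay":[0, 0, 0, 0], "az":[0, 0, 0, 0]}' 0.07; python3 -m pendant '{"tx":[0, 0, 0, -0.4, -0.8], "ty":[0, 0, 0, 0, 0], "tz":[-0.3, -0.7, -1.1, -1.3, -1.3], "ax":[0, 0, 0, 0, 0], "ay":[0, 0, 0, 0, 0], "az":[0, 0, 0, 0, 0]}'; python3 -m pendant '{"tx":[-0.4, -0.8, -1.2, -1.6, -2], "ty":[0, 0, 0, -0.1, -0.2], "tz":[0, 0, 0, 0, 0], "ax":[0, 0, 0, 0, 0], "ay":[0, 0, 0, 0, 0], "az":[0, 0, 0, 0, 0]}'; python3 -m pendant '{"tx":[-0.3, -0.3], "ty":[-0.1, -0.1], "tz":[0, 0], "ax":[0, 0], "ay":[0, 0], "az":[0, 0]}'; python3 -c "
from h import *
go(.5435,-.299,.10,0)
for n in('top','side'):
  im,d=grab_frame(n);cv2.imwrite(f'pics/{n}3.png',im);np.save(f'{n}3.npy',d)
P=cloud('top',d if 0 else np.load('top3.npy'));
for n in('top','side'):
  q=cloud(n,np.load(n+'3.npy')).reshape(-1,3); q=q[(abs(q[:,0]-.5755)<.05)&(abs(q[:,1]-.0243)<.05)&(q[:,2]>.115)&(q[:,2]<.16)]
  print(n,len(q),((q.max(0)+q.min(0))/2).round(4) if len(q) else '',np.sort(q[:,2])[-20:].round(3),np.median(q[:,2]))
a=cv2.imread('pics/top3.png')[120:240,220:400];b=cv2.imread('pics/side3.png')[150:310,230:420]
cv2.imwrite('pics/c3.png',np.hstack([cv2.resize(a,(390,260)),cv2.resize(b,(309,260))]))"
```

```text
clock: 6.9
tcp_pos: [0.5757, 0.0239, 0.1503]
orientation: [2.224, 2.217, 0.002]
contact_force: [4.4, -1.8, -0.4]
grip_width: 0.034
gripper_force: 101.4
clock: 7.3
tcp_pos: [0.5746, 0.0242, 0.1495]
orientation: [-2.224, -2.218, 0.001]
contact_force: [0.1, -0.2, -0.1]
grip_width: 0.07
gripper_force: 0.0
clock: 7.8
tcp_pos: [0.5765, -0.0556, 0.2834]
orientation: [2.218, 2.22, 0.008]
contact_force: [0.4, -1.5, 0.2]
grip_width: 0.07
gripper_force: 0.0
clock: 8.3
tcp_pos: [0.5537, -0.2572, 0.2796]
orientation: [-2.224, -2.218, 0.0]
contact_force: [0.5, -0.5, -1.0]
grip_width: 0.0695
gripper_force: 0.0
clock: 8.5
tcp_pos: [0.5409, -0.2917, 0.2801]
orientation: [2.233, 2.208, -0.005]
contact_force: [0.6, -0.2, -0.3]
grip_width: 0.0704
gripper_force: 0.0
g [ 0.54085323 -0.29182733  0.22610802] ydir deg -0.6603092010001428 tilt -0.9999951643627132
shift [-0.0069  0.0028  0.1261] rz -0.011524569638665438 clock 8.5
top 170 [0.5756 0.0235 0.1279] [0.135 0.135 0.135 0.135 0.135 0.135 0.135 0.135 0.135 0.136 0.136 0.136
 0.136 0.136 0.136 0.136 0.136 0.137 0.137 0.138] 0.13096211771589816
side 137 [0.572  0.0261 0.1259] [0.133 0.133 0.133 0.133 0.133 0.133 0.133 0.134 0.134 0.134 0.134 0.135
 0.135 0.135 0.135 0.135 0.135 0.136 0.136 0.137] 0.12761139194810178
```

View pics/c3.png

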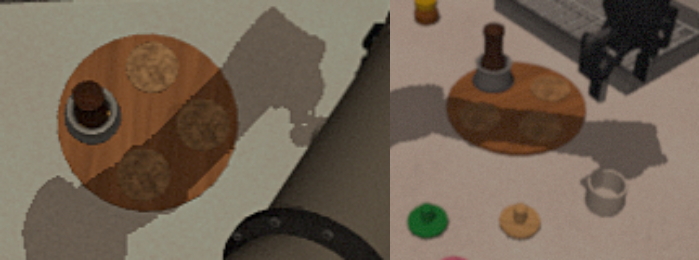

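The mill's top reads about 0.133, as it must when seated, and it stands upright. The pot (side crop (605,190)) seems to have a small feature on its left side, so I'll look closer.

```bash
python3 -c "
from h import *
a=cv2.imread('pics/side0.png')[245:290,335:390];b=cv2.imread('pics/top0.png')[167:202,350:395]
print(proj('side',[[.5435,-.299,.045],[.5435,-.299,0]]))
cv2.imwrite('pics/c4.png',np.hstack([cv2.resize(a,(440,360),interpolation=2),cv2.resize(b,(360,360))[:, :350]]))"
```

```text
[[363.92675996 262.6462776 ]
 [361.40599004 275.24804706]]
```

View pics/c4.png

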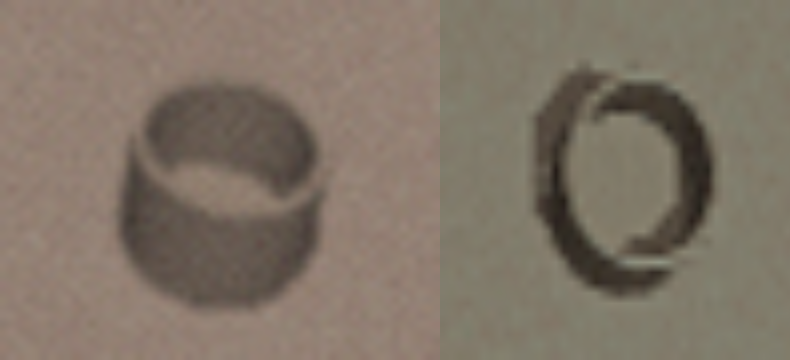

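It's a plain round pot with no spout; the wedge is shadow. I'll go down over it with the fingers fully open.

```bash
python3 -m pendant '{"tx":[-0.06, -0.06, -0.06, -0.06, -0.06], "ty":[0.02, 0.02, 0.02, 0.02, 0.02], "tz":[0.2, 0.6, 1, 1.26, 1.26], "ax":[0, 0, 0, 0, 0], "ay":[0, 0, 0, 0, 0], "az":[-0.011, -0.011, -0.011, -0.011, -0.011]}' 0.085 40; python3 -m pendant '{"tx":[0, 0], "ty":[0, 0], "tz":[0, 0], "ax":[0, 0], "ay":[0, 0], "az":[0, 0]}';python3 -c "
from h import *
go(.5435,-.299,.03,0)"
```

```text
clock: 9.1
tcp_pos: [0.5448, -0.2883, 0.1499]
orientation: [-2.204, -2.228, 0.003]
contact_force: [-0.3, 1.3, -0.6]
grip_width: 0.0852
gripper_force: 0.0
clock: 9.3
tcp_pos: [0.5474, -0.2918, 0.1557]
orientation: [2.21, 2.23, 0.002]
contact_force: [0.2, 0.8, 0.1]
grip_width: 0.0849
gripper_force: 0.0
g [ 0.54751538 -0.29180329  0.10168723] ydir deg 0.5123545228694664 tilt -0.9999957939426395
shift [-0.0071 -0.0041  0.0717] rz 0.00894227336155673 clock 9.3
```

```bash
python3 -m pendant '{"tx":[-0.07, -0.07, -0.07, -0.07, -0.07], "ty":[-0.03, -0.03, -0.03, -0.03, -0.03], "tz":[0.1, 0.3, 0.5, 0.5, 0.5], "ax":[0, 0, 0, 0, 0], "ay":[0, 0, 0, 0, 0], "az":[0, 0, 0, 0, 0]}';python3 -m pendant '{"tx":[0, 0], "ty":[0, 0], "tz":[0, 0], "ax":[0, 0], "ay":[0, 0], "az":[0, 0]}';python3 -c "
from h import *
go(.5435,-.299,.03,0)"
```

```text
clock: 9.8
tcp_pos: [0.543, -0.2995, 0.1044]
orientation: [2.213, 2.229, -0.0]
contact_force: [0.0, -0.7, 0.4]
grip_width: 0.0852
gripper_force: 0.0
clock: 10.0
tcp_pos: [0.5437, -0.2994, 0.1051]
orientation: [2.211, 2.229, 0.001]
contact_force: [-0.5, 0.2, -0.7]
grip_width: 0.0852
gripper_force: 0.0
g [ 0.54380076 -0.29939441  0.05109858] ydir deg 0.45039000661077794 tilt -0.9999977766982043
shift [ 0.0004 -0.0002  0.0211] rz 0.00786078853343719 clock 10.0
```

```bash
python3 -m pendant '{"tx":[0, 0, 0, 0], "ty":[0, 0, 0, 0], "tz":[0.1, 0.21, 0.21, 0.21], "ax":[0, 0, 0, 0], "ay":[0, 0, 0, 0], "az":[0, 0, 0, 0]}';python3 -m pendant '{"tx":[0, 0, 0, 0, 0], "ty":[0, 0, 0, 0, 0], "tz":[0, 0, 0, 0, 0], "ax":[0, 0, 0, 0, 0], "ay":[0, 0, 0, 0, 0], "az":[0, 0, 0, 0, 0]}' 0 40; python3 -c "
from h import *
go(.566,-.1254,.03,0)"; python3 -m pendant '{"tx":[0, 0, 0, 0], "ty":[0, 0, 0, 0], "tz":[-0.2, -0.5, -0.8, -0.8], "ax":[0, 0, 0, 0], "ay":[0, 0, 0, 0], "az":[0, 0, 0, 0]}'; python3 -m pendant '{"tx":[0.35, 0.8, 1.2, 1.6, 1.73], "ty":[0.05, 0.1, 0.15, 0.2, 0.22], "tz":[0, 0, 0, 0, 0], "ax":[0, 0, 0, 0, 0], "ay":[0, 0, 0, 0, 0], "az":[0, 0, 0, 0, 0]}';python3 -m pendant '{"tx":[0, 0, 0, 0], "ty":[0, 0, 0, 0], "tz":[0, 0, 0, 0], "ax":[0, 0, 0, 0], "ay":[0, 0, 0, 0], "az":[0, 0, 0, 0]}';python3 -c "
from h import *
go(.566,-.1254,.047,0)"
```

```text
clock: 10.4
tcp_pos: [0.5427, -0.2987, 0.0822]
orientation: [-2.212, -2.229, 0.001]
contact_force: [0.9, 0.1, -0.3]
grip_width: 0.0851
gripper_force: 0.0
clock: 10.9
tcp_pos: [0.5434, -0.2992, 0.0834]
orientation: [2.212, 2.229, 0.001]
contact_force: [0.3, 0.1, 5.6]
grip_width: 0.0559
gripper_force: 43.2
g [ 0.54348275 -0.29920274  0.0294228 ] ydir deg 0.44963504021703715 tilt -0.9999994159383898
shift [ 0.1736  0.0239 -0.0006] rz 0.007847611884124417 clock 10.9
clock: 11.3
tcp_pos: [0.5447, -0.3001, 0.1664]
orientation: [2.209, 2.226, 0.003]
contact_force: [0.8, 0.3, -1.5]
grip_width: 0.056
gripper_force: 43.2
clock: 11.8
tcp_pos: [0.5637, -0.1198, 0.1613]
orientation: [-2.202, -2.235, -0.001]
contact_force: [0.5, 0.3, -1.4]
grip_width: 0.056
gripper_force: 43.1
clock: 12.2
tcp_pos: [0.5632, -0.1277, 0.1628]
orientation: [2.216, 2.227, -0.001]
contact_force: [0.1, -0.5, -1.9]
grip_width: 0.0561
gripper_force: 43.1
g [ 0.56323548 -0.1277301   0.10884646] ydir deg 0.29011153727646954 tilt -0.9999996718815505
shift [0.0023 0.0028 0.0618] rz 0.005063401523496713 clock 12.2
```

```bash
python3 -c "
from h import *
im,d=grab_frame('side');cv2.imwrite('pics/side4.png',im)
print(proj('side',[[.5632,-.1277,.1238],[.5632,-.1277,.0788],[.5632+.029,-.1277,.0788],[.5632,-.1277-.029,.0788]]))
cv2.imwrite('pics/c5.png',cv2.resize(im[130:250,260:390],None,fx=4,fy=4))"
```

```text
[[326.24444941 197.09743276]
 [324.95289907 210.66450216]
 [333.3946004  206.7243645 ]
 [332.17312243 216.57229664]]
```

View pics/c5.png

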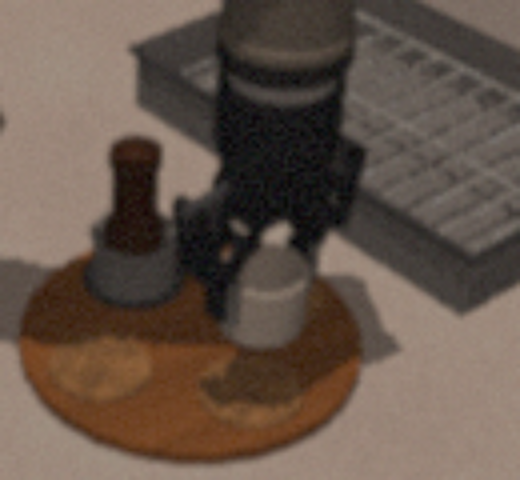

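The pot hangs level over pad_2 (pot in the crop at (268,300), pad at (252,390)). I'll lower it onto the pad.

```bash
python3 -m pendant '{"tx":[0.02, 0.02, 0.02, 0.02, 0.02], "ty":[0.02, 0.02, 0.02, 0.02, 0.02], "tz":[0.15, 0.35, 0.5, 0.57, 0.57], "ax":[0, 0, 0, 0, 0], "ay":[0, 0, 0, 0, 0], "az":[0.005, 0.005, 0.005, 0.005, 0.005]}';python3 -m pendant '{"tx":[0, 0, 0], "ty":[0, 0, 0], "tz":[0, 0, 0], "ax":[0, 0, 0], "ay":[0, 0, 0], "az":[0, 0, 0]}';python3 -c "
from h import *
go(.566,-.1254,.0445,0)"
```

```text
clock: 12.75
tcp_pos: [0.5649, -0.1237, 0.1045]
orientation: [-2.217, -2.223, 0.003]
contact_force: [-0.9, 0.3, -1.2]
grip_width: 0.0564
gripper_force: 43.1
clock: 13.05
tcp_pos: [0.5662, -0.1238, 0.1066]
orientation: [2.217, 2.224, 0.001]
contact_force: [-0.4, 0.2, -1.9]
grip_width: 0.0562
gripper_force: 43.1
g [ 0.5662289  -0.12381262  0.05260261] ydir deg 0.16605167014204847 tilt -0.9999990495151471
shift [-0.0016 -0.0002  0.0081] rz 0.0028981483724142 clock 13.05
```

```bash
python3 -m pendant '{"tx":[-0.015, -0.015, -0.015, -0.015, -0.015], "ty":[0, 0, 0, 0, 0], "tz":[0.03, 0.06, 0.085, 0.09, 0.09], "ax":[0, 0, 0, 0, 0], "ay":[0, 0, 0, 0, 0], "az":[0, 0, 0, 0, 0]}';python3 -m pendant '{"tx":[0, 0], "ty":[0, 0], "tz":[0, 0], "ax":[0, 0], "ay":[0, 0], "az":[0, 0]}';python3 -m pendant '{"tx":[0, 0, 0, 0], "ty":[0, 0, 0, 0], "tz":[0, 0, 0, 0], "ax":[0, 0, 0, 0], "ay":[0, 0, 0, 0], "az":[0, 0, 0, 0]}' 0.085; python3 -m pendant '{"tx":[0, 0, 0, -0.3, -0.6], "ty":[0, 0, 0, -0.3, -0.65], "tz":[-0.2, -0.5, -0.9, -1.1, -1.1], "ax":[0, 0, 0, 0, 0], "ay":[0, 0, 0, 0, 0], "az":[0, 0, 0, 0, 0]}'; python3 -m pendant '{"tx":[-0.3, -0.6, -0.75, -0.75], "ty":[-0.3, -0.65, -0.85, -0.85], "tz":[0, 0, 0, 0], "ax":[0, 0, 0, 0], "ay":[0, 0, 0, 0], "az":[0, 0, 0, 0]}' 0.045; python3 -m pendant '{"tx":[0, 0, 0], "ty":[0, 0, 0], "tz":[0, 0, 0], "ax":[0, 0, 0], "ay":[0, 0, 0], "az":[0, 0, 0]}';python3 -c "
from h import *
go(.415,-.2605,.033,0)
for n in('top','side'):
  im,d=grab_frame(n);cv2.imwrite(f'pics/{n}5.png',im)
  for k,c,z in(('pot',(.566,-.1254),.060),('lid',(.415,-.2605),.011)):
    q=cloud(n,d).reshape(-1,3); q=q[(np.hypot(q[:,0]-c[0],q[:,1]-c[1])<.045)&(q[:,2]>z-.006)&(q[:,2]<z+.005)]
    if len(q):print(n,k,len(q),((q.max(0)+q.min(0))/2).round(4),(q.max(0)-q.min(0)).round(3))
a=cv2.imread('pics/top5.png')[120:260,220:400];b=cv2.imread('pics/side5.png')[150:310,230:420]
cv2.imwrite('pics/c6.png',np.hstack([cv2.resize(a,(450,350)),cv2.resize(b,(350,300),)[:300] if 0 else cv2.resize(b,(350,350))]))"
```

```text
clock: 13.55
tcp_pos: [0.5657, -0.1254, 0.0984]
orientation: [-2.218, -2.224, -0.001]
contact_force: [-5.0, 1.6, 17.3]
grip_width: 0.0562
gripper_force: 45.0
clock: 13.75
tcp_pos: [0.5657, -0.1254, 0.0984]
orientation: [-2.218, -2.224, -0.001]
contact_force: [-5.4, 1.6, 17.4]
grip_width: 0.0559
gripper_force: 44.9
clock: 14.15
tcp_pos: [0.5656, -0.1252, 0.0966]
orientation: [-2.218, -2.225, 0.0]
contact_force: [0.3, 0.0, -0.4]
grip_width: 0.0852
gripper_force: 0.0
clock: 14.65
tcp_pos: [0.5031, -0.1859, 0.2098]
orientation: [2.21, 2.224, 0.006]
contact_force: [-0.1, -1.9, -0.2]
grip_width: 0.085
gripper_force: 0.0
clock: 15.05
tcp_pos: [0.4124, -0.2633, 0.2069]
orientation: [-2.225, -2.217, 0.002]
contact_force: [-0.1, 0.7, 0.0]
grip_width: 0.045
gripper_force: 0.0
clock: 15.35
tcp_pos: [0.4172, -0.2598, 0.2068]
orientation: [2.216, 2.227, 0.0]
contact_force: [0.8, -0.9, -0.3]
grip_width: 0.0451
gripper_force: 0.0
g [ 0.41717565 -0.25975423  0.15277588] ydir deg 0.30079158073802015 tilt -0.9999999906843683
shift [-0.0007 -0.0022  0.1198] rz 0.0052498034461567755 clock 15.35
top pot 90 [ 0.5662 -0.1289  0.0595] [0.057 0.054 0.011]
top lid 159 [ 0.4187 -0.2475  0.0105] [0.076 0.061 0.011]
side pot 6 [ 0.584  -0.1405  0.0575] [0.008 0.013 0.006]
side lid 357 [ 0.4139 -0.2596  0.0106] [0.06  0.059 0.011]
```

View pics/c6.png

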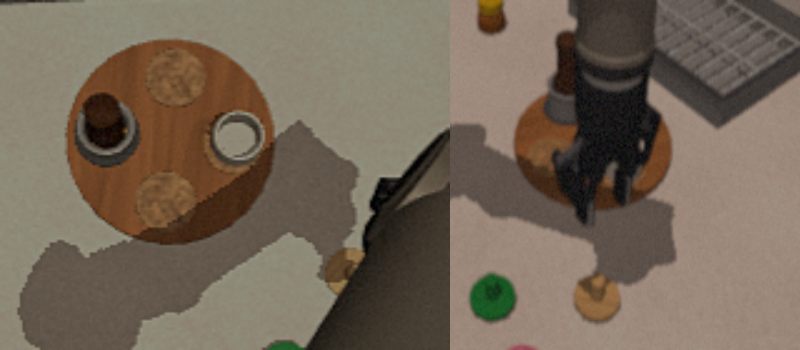

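The pot stands upright on pad_2 and the lid is below the gripper (side crop (597,297)). I'll descend on the knob.

```bash
python3 -m pendant '{"tx":[-0.007, -0.007, -0.007, -0.007, -0.007], "ty":[-0.02, -0.02, -0.02, -0.02, -0.02], "tz":[0.3, 0.7, 0.9, 0.9, 0.9], "ax":[0, 0, 0, 0, 0], "ay":[0, 0, 0, 0, 0], "az":[0.005, 0.005, 0.005, 0.005, 0.005]}';python3 -m pendant '{"tx":[0, 0, 0], "ty":[0, 0, 0], "tz":[0, 0, 0], "ax":[0, 0, 0], "ay":[0, 0, 0], "az":[0, 0, 0]}';python3 -c "
from h import *
go(.4148,-.2605,.034,0)"
```

```text
clock: 15.95
tcp_pos: [0.4144, -0.2614, 0.1171]
orientation: [-2.223, -2.219, 0.001]
contact_force: [0.3, -0.4, 0.5]
grip_width: 0.0448
gripper_force: 0.0
clock: 16.25
tcp_pos: [0.4147, -0.2615, 0.1178]
orientation: [2.222, 2.218, 0.001]
contact_force: [-1.0, 0.4, -0.2]
grip_width: 0.045
gripper_force: 0.0
g [ 0.41476321 -0.26151698  0.06381277] ydir deg -0.10787270385936291 tilt -0.9999982687080707
shift [0.001  0.0001 0.0298] rz -0.0018827338553746298 clock 16.25
```

Converted, 0.029 m is 0.29, 0.015 m is 0.15.

```bash
python3 -m pendant '{"tx":[0.01, 0.01, 0.01, 0.01], "ty":[0, 0, 0, 0], "tz":[0.15, 0.29, 0.29, 0.29], "ax":[0, 0, 0, 0], "ay":[0, 0, 0, 0], "az":[0, 0, 0, 0]}';python3 -m pendant '{"tx":[0, 0, 0, 0, 0], "ty":[0, 0, 0, 0, 0], "tz":[0, 0, 0, 0, 0], "ax":[0, 0, 0, 0, 0], "ay":[0, 0, 0, 0, 0], "az":[0, 0, 0, 0, 0]}' 0 40; python3 -c "
from h import *
go(.566,-.1265,.13,0)"; python3 -m pendant '{"tx":[0, 0, 0, 0, 0.3], "ty":[0, 0, 0, 0, 0.3], "tz":[-0.2, -0.5, -0.9, -1, -1], "ax":[0, 0, 0, 0, 0], "ay":[0, 0, 0, 0, 0], "az":[0, 0, 0, 0, 0]}';python3 -m pendant '{"tx":[0.3, 0.6, 0.9, 1.05, 1.05], "ty":[0.35, 0.7, 1.05, 1.2, 1.2], "tz":[0, 0, 0, 0, 0], "ax":[0, 0, 0, 0, 0], "ay":[0, 0, 0, 0, 0], "az":[0, 0, 0, 0, 0]}';python3 -m pendant '{"tx":[0, 0, 0], "ty":[0, 0, 0], "tz":[0, 0, 0], "ax":[0, 0, 0], "ay":[0, 0, 0], "az":[0, 0, 0]}';python3 -c "
from h import *
go(.566,-.1265,.09,0)
for n in('top','side'):
  im,d=grab_frame(n);cv2.imwrite(f'pics/{n}6.png',im)
a=cv2.imread('pics/top6.png')[120:240,240:400];b=cv2.imread('pics/side6.png')[150:250,270:370]
cv2.imwrite('pics/c7.png',np.hstack([cv2.resize(a,(400,300)),cv2.resize(b,(400,400))[:300] if 0 else cv2.resize(b,(300,300))]))"
```

```text
clock: 16.65
tcp_pos: [0.4138, -0.2604, 0.0877]
orientation: [-2.223, -2.218, 0.001]
contact_force: [0.3, 0.1, 0.5]
grip_width: 0.0449
gripper_force: 0.0
clock: 17.15
tcp_pos: [0.4143, -0.2606, 0.0884]
orientation: [2.223, 2.218, 0.001]
contact_force: [-1.7, -0.4, 6.0]
grip_width: 0.0165
gripper_force: 39.2
g [ 0.41434202 -0.26059508  0.03443082] ydir deg -0.1260022125267602 tilt -0.9999996553896666
shift [ 0.1344  0.1515 -0.0955] rz -0.0021991534733896145 clock 17.15
clock: 17.65
tcp_pos: [0.4418, -0.2345, 0.1899]
orientation: [2.231, 2.207, 0.0]
contact_force: [0.8, -1.0, -1.1]
grip_width: 0.0165
gripper_force: 39.3
clock: 18.15
tcp_pos: [0.5665, -0.1219, 0.187]
orientation: [-2.216, -2.226, -0.001]
contact_force: [-0.6, -0.6, -0.8]
grip_width: 0.0165
gripper_force: 39.2
clock: 18.45
tcp_pos: [0.5632, -0.1272, 0.1879]
orientation: [-2.226, -2.216, 0.001]
contact_force: [0.0, 0.2, 0.1]
grip_width: 0.0167
gripper_force: 39.3
g [ 0.5631506  -0.12719827  0.13385658] ydir deg -0.2707232782885897 tilt -0.9999997596150256
shift [0.0007 0.0028 0.0439] rz -0.004725012567928788 clock 18.45
```

View pics/c7.png

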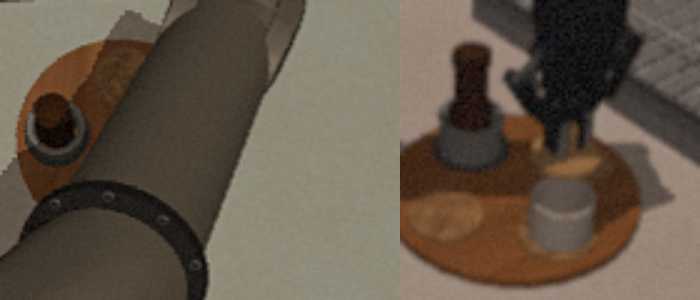

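The lid is held level above the pot (side crop: lid (575,160), pot (562,215)). I'll lower it until it seats.

Converted, 0.033 m is 0.33, 0.02 m is 0.2.

```bash
python3 -m pendant '{"tx":[0.005, 0.005, 0.005, 0.005, 0.005], "ty":[0.028, 0.028, 0.028, 0.028, 0.028], "tz":[0, 0.2, 0.33, 0.33, 0.33], "ax":[0, 0, 0, 0, 0], "ay":[0, 0, 0, 0, 0], "az":[0, 0, 0, 0, 0]}';python3 -m pendant '{"tx":[0, 0], "ty":[0, 0], "tz":[0, 0], "ax":[0, 0], "ay":[0, 0], "az":[0, 0]}';python3 -c "
from h import *
go(.566,-.1262,.0895,0)"
```

```text
clock: 19.05
tcp_pos: [0.567, -0.1253, 0.1547]
orientation: [-2.224, -2.218, 0.001]
contact_force: [0.2, 0.8, 0.1]
grip_width: 0.0164
gripper_force: 39.3
clock: 19.25
tcp_pos: [0.5676, -0.1253, 0.1555]
orientation: [2.223, 2.219, 0.001]
contact_force: [0.2, -0.3, 0.4]
grip_width: 0.0157
gripper_force: 39.3
g [ 0.56761885 -0.12529074  0.10153063] ydir deg -0.11840913650889653 tilt -0.999999391214964
shift [-0.0009 -0.0016  0.012 ] rz -0.002066629296523681 clock 19.25
```

Careful with the scale: shifts go in units of 100 mm. That gives: 0.012 m is 0.12, 0.008 m is 0.08.

```bash
python3 -m pendant '{"tx":[-0.01, -0.01, -0.01, -0.01], "ty":[-0.015, -0.015, -0.015, -0.015], "tz":[0.04, 0.08, 0.12, 0.12], "ax":[0, 0, 0, 0], "ay":[0, 0, 0, 0], "az":[0, 0, 0, 0]}';python3 -c "
from h import *
go(.566,-.1262,.0895,0)"; python3 -m pendant '{"tx":[0, 0, 0], "ty":[0, 0, 0], "tz":[0, 0, 0], "ax":[0, 0, 0], "ay":[0, 0, 0], "az":[0, 0, 0]}' 0.045 ;python3 -m pendant '{"tx":[0, 0, 0, 0.5, 1], "ty":[0, 0, 0, 0, 0], "tz":[-0.2, -0.5, -0.9, -1, -1], "ax":[0, 0, 0, 0, 0], "ay":[0, 0, 0, 0, 0], "az":[0, 0, 0, 0, 0]}'; python3 -m pendant '{"tx":[0.5, 0.9, 1.3, 1.7, 2], "ty":[0.15, 0.35, 0.55, 0.65, 0.75], "tz":[0, 0, 0, 0, 0], "ax":[0, 0, 0, 0, 0], "ay":[0, 0, 0, 0, 0], "az":[0, 0, 0, 0, 0]}' 0.085;python3 -m pendant '{"tx":[0, 0, 0], "ty":[0, 0, 0], "tz":[0, 0, 0], "ax":[0, 0, 0], "ay":[0, 0, 0], "az":[0, 0, 0]}';python3 -c "
from h import *
go(.5915,.2885,.03,0)
for n in('top','side'):
  im,d=grab_frame(n);cv2.imwrite(f'pics/{n}7.png',im);np.save(f'{n}7.npy',d)
  for k,c,z in(('knob',(.566,-.1254),.095),('disc',(.566,-.1254),.066)):
    q=cloud(n,d).reshape(-1,3); q=q[(np.hypot(q[:,0]-c[0],q[:,1]-c[1])<.045)&(q[:,2]>z-.006)&(q[:,2]<z+.008)]
    if len(q):print(n,k,len(q),np.median(q,0).round(4),((q.max(0)+q.min(0))/2).round(4),(q.max(0)-q.min(0)).round(3))
a=cv2.imread('pics/top7.png')[120:240,220:340];b=cv2.imread('pics/side7.png')[150:260,250:370]
cv2.imwrite('pics/c8.png',np.hstack([cv2.resize(a,(400,400)),cv2.resize(b,(400,400))]))"
```

```text
clock: 19.65
tcp_pos: [0.5657, -0.1263, 0.1435]
orientation: [-2.224, -2.218, -0.001]
contact_force: [-3.6, 1.5, 9.3]
grip_width: 0.0164
gripper_force: 40.3
g [ 0.56564684 -0.12621001  0.08946049] ydir deg -0.13200984711347047 tilt -0.9999997016414224
shift [ 0.0001  0.0003 -0.    ] rz -0.002304006477184428 clock 19.65
clock: 19.95
tcp_pos: [0.5656, -0.1261, 0.1426]
orientation: [-2.224, -2.219, 0.0]
contact_force: [0.6, -0.3, -0.4]
grip_width: 0.0449
gripper_force: 0.0
clock: 20.45
tcp_pos: [0.567, -0.028, 0.2453]
orientation: [2.226, 2.211, 0.005]
contact_force: [0.6, 1.0, -0.3]
grip_width: 0.0451
gripper_force: 0.0
clock: 20.95
tcp_pos: [0.6414, 0.1763, 0.2423]
orientation: [-2.22, -2.222, -0.0]
contact_force: [-0.2, -0.9, -0.2]
grip_width: 0.0853
gripper_force: 0.0
clock: 21.25
tcp_pos: [0.6411, 0.171, 0.2427]
orientation: [2.225, 2.217, -0.002]
contact_force: [0.1, -1.3, 0.7]
grip_width: 0.0853
gripper_force: 0.0
g [0.64107252 0.17099101 0.18873164] ydir deg -0.22208823162106184 tilt -0.9999993674257872
shift [ 0.1174 -0.05    0.1586] rz -0.003876170871719209 clock 21.25
top knob 37 [ 0.5654 -0.1274  0.0952] [ 0.5659 -0.1278  0.0944] [0.017 0.017 0.01 ]
top disc 300 [ 0.5635 -0.127   0.0674] [ 0.5666 -0.1285  0.0676] [0.059 0.059 0.012]
side knob 32 [ 0.5622 -0.1273  0.0943] [ 0.5637 -0.1257  0.093 ] [0.017 0.02  0.008]
side disc 248 [ 0.5574 -0.1319  0.0661] [ 0.5637 -0.1256  0.0669] [0.061 0.06  0.014]
```

View pics/c8.png

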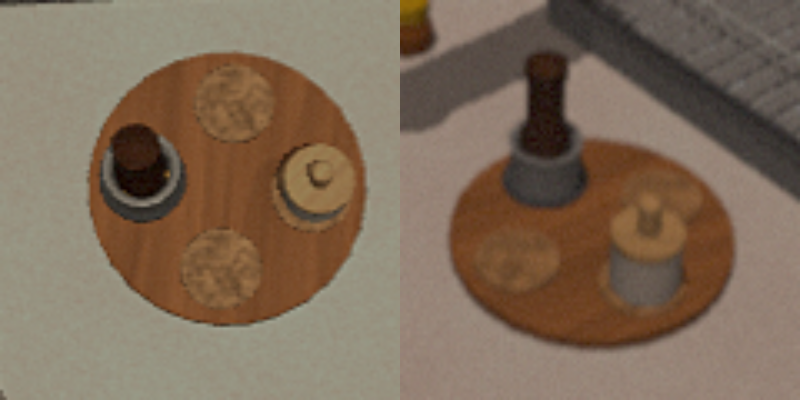

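The lid is seated: its disc top reads 0.066 and it sits level on the pot at crop (318,180). Next is the tall jar.

Converted, -0.046 m is -0.46, 0.2 m is 2.

```bash
python3 -m pendant '{"tx":[0.4, 0.8, 1.2, 1.6, 2], "ty":[-0.23, -0.46, -0.7, -0.93, -1.17], "tz":[0, 0, 0, 0, 0], "ax":[0, 0, 0, 0, 0], "ay":[0, 0, 0, 0, 0], "az":[0, 0, 0, 0, 0]}' 0.085 50;python3 -m pendant '{"tx":[0.33, 0.33, 0.33, 0.33], "ty":[-0.2, -0.2, -0.2, -0.2], "tz":[0.2, 0.4, 0.5, 0.5], "ax":[0, 0, 0, 0], "ay":[0, 0, 0, 0], "az":[0, 0, 0, 0]}';python3 -m pendant '{"tx":[0, 0, 0], "ty":[0, 0, 0], "tz":[0, 0, 0], "ax":[0, 0, 0], "ay":[0, 0, 0], "az":[0, 0, 0]}';python3 -c "
from h import *
go(.5045,.4045,.065,0)
im,d=grab_frame('top');q=cloud('top',d).reshape(-1,3);q=q[(np.hypot(q[:,0]-.505,q[:,1]-.404)<.03)&(abs(q[:,2]-.096)<.006)];print(len(q),((q.max(0)+q.min(0))/2).round(4))"
```

```text
clock: 21.85
tcp_pos: [0.5241, 0.3732, 0.2433]
orientation: [2.226, 2.217, 0.001]
contact_force: [0.0, 1.3, -0.7]
grip_width: 0.0849
gripper_force: 0.0
clock: 22.25
tcp_pos: [0.505, 0.4037, 0.1917]
orientation: [2.226, 2.216, -0.005]
contact_force: [-0.8, 0.2, -0.1]
grip_width: 0.0851
gripper_force: 0.0
clock: 22.55
tcp_pos: [0.5057, 0.4055, 0.194]
orientation: [2.225, 2.217, 0.003]
contact_force: [0.1, 0.5, -1.1]
grip_width: 0.0852
gripper_force: 0.0
g [0.50581473 0.40552082 0.13995914] ydir deg -0.20162775996864382 tilt -0.999998608660053
shift [-0.001  -0.0013  0.075 ] rz -0.0035190682748735824 clock 22.55
142 [0.5044 0.403  0.0953]
```

Converted, 0.074 m is 0.74, 0.05 m is 0.5.

```bash
python3 -m pendant '{"tx":[-0.01, -0.01, -0.01, -0.01], "ty":[-0.01, -0.01, -0.01, -0.01], "tz":[0.2, 0.5, 0.74, 0.74], "ax":[0, 0, 0, 0], "ay":[0, 0, 0, 0], "az":[0, 0, 0, 0]}';python3 -m pendant '{"tx":[0, 0], "ty":[0, 0], "tz":[0, 0], "ax":[0, 0], "ay":[0, 0], "az":[0, 0]}';python3 -m pendant '{"tx":[0, 0, 0, 0, 0], "ty":[0, 0, 0, 0, 0], "tz":[0, 0, 0, 0, 0], "ax":[0, 0, 0, 0, 0], "ay":[0, 0, 0, 0, 0], "az":[0, 0, 0, 0, 0]}' 0 50; python3 -c "
from h import *
go(.6457,-.0553,.08,0)"; python3 -m pendant '{"tx":[0, 0, 0, 0, 0], "ty":[0, 0, 0, 0, 0], "tz":[-0.2, -0.6, -1, -1.4, -1.5], "ax":[0, 0, 0, 0, 0], "ay":[0, 0, 0, 0, 0], "az":[0, 0, 0, 0, 0]}';python3 -m pendant '{"tx":[-0.3, -0.75, -1.2, -1.65, -2.1], "ty":[0.2, 0.4, 0.6, 0.8, 1], "tz":[0, 0, 0, 0, 0], "ax":[0, 0, 0, 0, 0], "ay":[0, 0, 0, 0, 0], "az":[0, 0, 0, 0, 0]}'; python3 -m pendant '{"tx":[-0.45, -0.9, -1.35, -1.8, -2.2], "ty":[0.1, 0.2, 0.3, 0.4, 0.41], "tz":[0, 0, 0, 0, 0], "ax":[0, 0, 0, 0, 0], "ay":[0, 0, 0, 0, 0], "az":[0, 0, 0, 0, 0]}'; python3 -m pendant '{"tx":[-0.29, -0.29, -0.29], "ty":[0, 0, 0], "tz":[0, 0, 0], "ax":[0, 0, 0], "ay":[0, 0, 0], "az":[0, 0, 0]}';python3 -m pendant '{"tx":[0, 0], "ty":[0, 0], "tz":[0, 0], "ax":[0, 0], "ay":[0, 0], "az":[0, 0]}';python3 -c "
from h import *
go(.6457,-.0553,.08,0)"
```

```text
clock: 23.0
tcp_pos: [0.5021, 0.4038, 0.1161]
orientation: [-2.223, -2.219, 0.009]
contact_force: [-0.2, -0.2, 0.9]
grip_width: 0.0848
gripper_force: 0.0
clock: 23.2
tcp_pos: [0.5047, 0.4055, 0.1206]
orientation: [2.224, 2.219, 0.004]
contact_force: [0.1, 0.5, -0.5]
grip_width: 0.0852
gripper_force: 0.0
clock: 23.7
tcp_pos: [0.5041, 0.4053, 0.1199]
orientation: [-2.224, -2.219, -0.002]
contact_force: [-1.1, -0.1, 5.4]
grip_width: 0.038
gripper_force: 49.8
g [0.50411438 0.40540259 0.06585756] ydir deg -0.11674990879408863 tilt -0.9999992132921705
shift [-0.4603  0.1426 -0.0145] rz -0.002037670309859907 clock 23.7
clock: 24.2
tcp_pos: [0.5055, 0.4058, 0.2738]
orientation: [2.224, 2.219, 0.011]
contact_force: [0.7, -0.0, -0.1]
grip_width: 0.0378
gripper_force: 50.9
clock: 24.7
tcp_pos: [0.6033, 0.193, 0.268]
orientation: [-2.223, -2.219, 0.002]
contact_force: [1.1, 0.5, -1.7]
grip_width: 0.0378
gripper_force: 50.8
clock: 25.2
tcp_pos: [0.644, -0.0279, 0.268]
orientation: [2.225, 2.218, -0.002]
contact_force: [1.0, 0.8, -1.7]
grip_width: 0.0378
gripper_force: 50.8
clock: 25.5
tcp_pos: [0.6433, -0.055, 0.268]
orientation: [-2.225, -2.216, 0.001]
contact_force: [0.3, 0.3, -1.1]
grip_width: 0.0379
gripper_force: 50.8
clock: 25.7
tcp_pos: [0.6438, -0.0524, 0.2684]
orientation: [-2.22, -2.221, -0.0]
contact_force: [0.7, -0.6, -1.2]
grip_width: 0.0383
gripper_force: 50.8
g [ 0.64379693 -0.05235907  0.21441958] ydir deg 0.030906918706862758 tilt -0.999999494295538
shift [-0.003   0.002   0.1344] rz 0.0005394274930810017 clock 25.7
```

```bash
python3 -m pendant '{"tx":[-0.02, -0.02, -0.02, -0.02, -0.02], "ty":[0.02, 0.02, 0.02, 0.02, 0.02], "tz":[0.2, 0.6, 1, 1.2, 1.2], "ax":[0, 0, 0, 0, 0], "ay":[0, 0, 0, 0, 0], "az":[0, 0, 0, 0, 0]}';python3 -m pendant '{"tx":[0, 0, 0], "ty":[0, 0, 0], "tz":[0, 0, 0], "ax":[0, 0, 0], "ay":[0, 0, 0], "az":[0, 0, 0]}';python3 -c "
from h import *
go(.6457,-.0545,.081,0)"
```

```text
clock: 26.2
tcp_pos: [0.6438, -0.0545, 0.1454]
orientation: [-2.218, -2.218, 0.007]
contact_force: [0.1, -0.3, -1.7]
grip_width: 0.0382
gripper_force: 50.8
clock: 26.5
tcp_pos: [0.6468, -0.0562, 0.1507]
orientation: [2.222, 2.218, 0.004]
contact_force: [0.5, 0.4, -1.5]
grip_width: 0.0382
gripper_force: 50.8
g [ 0.64699665 -0.05621683  0.09668432] ydir deg -0.09999246500261984 tilt -0.9999954378503425
shift [ 0.0017 -0.0012  0.0157] rz -0.0017451977414808528 clock 26.5
```

```bash
python3 -m pendant '{"tx":[0.015, 0.015, 0.015, 0.015, 0.015], "ty":[-0.01, -0.01, -0.01, -0.01, -0.01], "tz":[0.05, 0.1, 0.14, 0.165, 0.165], "ax":[0, 0, 0, 0, 0], "ay":[0, 0, 0, 0, 0], "az":[0, 0, 0, 0, 0]}';python3 -m pendant '{"tx":[0, 0], "ty":[0, 0], "tz":[0, 0], "ax":[0, 0], "ay":[0, 0], "az":[0, 0]}';python3 -m pendant '{"tx":[0, 0, 0, 0], "ty":[0, 0, 0, 0], "tz":[0, 0, 0, 0], "ax":[0, 0, 0, 0], "ay":[0, 0, 0, 0], "az":[0, 0, 0, 0]}' 0.085;  python3 -m pendant '{"tx":[0, 0, 0, 0, 0.3], "ty":[0, 0, 0, 0, 0], "tz":[-0.2, -0.6, -1, -1.3, -1.3], "ax":[0, 0, 0, 0, 0], "ay":[0, 0, 0, 0, 0], "az":[0, 0, 0, 0, 0]}'; python3 -m pendant '{"tx":[0.4, 0.85, 1.3, 1.75, 2.2], "ty":[-0.1, -0.2, -0.3, -0.4, -0.53], "tz":[0, 0, 0, 0, 0], "ax":[0, 0, 0, 0, 0], "ay":[0, 0, 0, 0, 0], "az":[0, 0, 0, 0, 0]}' ;python3 -m pendant '{"tx":[0.45, 0.9, 0.93, 0.93, 0.93], "ty":[0, 0, 0, 0, 0], "tz":[0.2, 0.4, 0.8, 1, 1], "ax":[0, 0, 0, 0, 0], "ay":[0, 0, 0, 0, 0], "az":[0, 0, 0, 0, 0]}'; python3 -m pendant '{"tx":[0, 0, 0], "ty":[0, 0, 0], "tz":[0, 0, 0], "ax":[0, 0, 0], "ay":[0, 0, 0], "az":[0, 0, 0]}';python3 -c "
from h import *
go(.5915,.2885,.03,0)
for n in('top','side'):
  im,d=grab_frame(n);cv2.imwrite(f'pics/{n}8.png',im)
  for k,c,z in(('tall',(.6457,-.055),.110),('short',(.591,.289),.052)):
    q=cloud(n,d).reshape(-1,3); q=q[(np.hypot(q[:,0]-c[0],q[:,1]-c[1])<.045)&(abs(q[:,2]-z)<.006)]
    if len(q):print(n,k,len(q),((q.max(0)+q.min(0))/2).round(4),(q.max(0)-q.min(0)).round(3))"
```

```text
clock: 27.0
tcp_pos: [0.645, -0.0549, 0.1346]
orientation: [-2.223, -2.218, -0.002]
contact_force: [-7.3, 2.6, 20.1]
grip_width: 0.0377
gripper_force: 52.8
clock: 27.2
tcp_pos: [0.645, -0.0548, 0.1346]
orientation: [-2.223, -2.218, -0.002]
contact_force: [-6.8, 2.5, 19.1]
grip_width: 0.0382
gripper_force: 52.7
clock: 27.6
tcp_pos: [0.6448, -0.0548, 0.132]
orientation: [-2.224, -2.219, 0.001]
contact_force: [0.1, 0.6, -0.3]
grip_width: 0.0849
gripper_force: 0.0
clock: 28.1
tcp_pos: [0.6468, -0.0307, 0.2678]
orientation: [2.227, 2.204, 0.007]
contact_force: [0.9, -1.3, 0.1]
grip_width: 0.085
gripper_force: 0.0
clock: 28.6
tcp_pos: [0.5919, 0.197, 0.2623]
orientation: [2.224, 2.219, 0.0]
contact_force: [-0.4, -0.1, -0.7]
grip_width: 0.0853
gripper_force: 0.0
clock: 29.1
tcp_pos: [0.5903, 0.288, 0.1587]
orientation: [-2.222, -2.219, 0.01]
contact_force: [-0.5, -0.6, 0.3]
grip_width: 0.0847
gripper_force: 0.0
clock: 29.4
tcp_pos: [0.5935, 0.2882, 0.1641]
orientation: [2.224, 2.218, 0.004]
contact_force: [-0.1, -0.1, -0.8]
grip_width: 0.0853
gripper_force: 0.0
g [0.59362044 0.28829972 0.11014591] ydir deg -0.16082579082892795 tilt -0.9999961009579615
shift [ 0.0002 -0.0022  0.0801] rz -0.0028069395720884405 clock 29.4
top tall 140 [ 0.6455 -0.0571  0.1097] [0.035 0.033 0.01 ]
top short 186 [0.592  0.2841 0.0518] [0.047 0.04  0.012]
side tall 102 [ 0.6436 -0.0518  0.1093] [0.037 0.036 0.011]
side short 107 [0.5908 0.2917 0.052 ] [0.047 0.048 0.011]
```

Converted, 0.078 m is 0.78, 0.05 m is 0.5.

```bash
python3 -m pendant '{"tx":[0.005, 0.005, 0.005, 0.005], "ty":[-0.02, -0.02, -0.02, -0.02], "tz":[0.2, 0.5, 0.78, 0.78], "ax":[0, 0, 0, 0], "ay":[0, 0, 0, 0], "az":[0, 0, 0, 0]}';python3 -m pendant '{"tx":[0, 0], "ty":[0, 0], "tz":[0, 0], "ax":[0, 0], "ay":[0, 0], "az":[0, 0]}';python3 -c "
from h import *
go(.5915,.2885,.03,0)";python3 -m pendant '{"tx":[0, 0, 0, 0, 0], "ty":[0, 0, 0, 0, 0], "tz":[0, 0, 0, 0, 0], "ax":[0, 0, 0, 0, 0], "ay":[0, 0, 0, 0, 0], "az":[0, 0, 0, 0, 0]}' 0 50; python3 -c "
from h import *
go(.496,-.0458,.045,0)"; python3 -m pendant '{"tx":[0, 0, 0, 0, 0], "ty":[0, 0, 0, 0, 0], "tz":[-0.2, -0.6, -1, -1.4, -1.5], "ax":[0, 0, 0, 0, 0], "ay":[0, 0, 0, 0, 0], "az":[0, 0, 0, 0, 0]}';python3 -m pendant '{"tx":[-0.3, -0.7, -1.1, -1.5, -1.9], "ty":[-0.2, -0.4, -0.6, -0.8, -0.95], "tz":[0, 0, 0, 0, 0], "ax":[0, 0, 0, 0, 0], "ay":[0, 0, 0, 0, 0], "az":[0, 0, 0, 0, 0]}'; python3 -m pendant '{"tx":[-0.45, -0.9, -1.3, -1.44, -1.44], "ty":[0, 0, 0, 0, 0], "tz":[0, 0, 0, 0, 0], "ax":[0, 0, 0, 0, 0], "ay":[0, 0, 0, 0, 0], "az":[0, 0, 0, 0, 0]}';python3 -m pendant '{"tx":[0, 0, 0], "ty":[0, 0, 0], "tz":[0, 0, 0], "ax":[0, 0, 0], "ay":[0, 0, 0], "az":[0, 0, 0]}';python3 -c "
from h import *
go(.496,-.0458,.045,0)"
```

```text
clock: 29.9
tcp_pos: [0.5883, 0.288, 0.0814]
orientation: [-2.222, -2.218, 0.009]
contact_force: [-1.0, 0.4, 0.2]
grip_width: 0.0846
gripper_force: 0.0
clock: 30.1
tcp_pos: [0.5917, 0.2891, 0.0863]
orientation: [2.223, 2.218, 0.004]
contact_force: [-0.1, 0.0, 1.2]
grip_width: 0.0849
gripper_force: 0.0
g [0.59180417 0.28918542 0.03229663] ydir deg -0.1307735841240177 tilt -0.9999960131984152
shift [-0.0006 -0.0002  0.0023] rz -0.0022824296175978365 clock 30.1
clock: 30.6
tcp_pos: [0.5911, 0.2891, 0.0861]
orientation: [-2.224, -2.219, -0.003]
contact_force: [-2.2, -0.5, 8.7]
grip_width: 0.0505
gripper_force: 50.7
g [0.59120485 0.28917702 0.03211509] ydir deg -0.12385316009104298 tilt -0.9999983620220567
shift [-0.3351 -0.0944 -0.0134] rz -0.002161645432588344 clock 30.6
clock: 31.1
tcp_pos: [0.5926, 0.2893, 0.2397]
orientation: [2.223, 2.217, 0.012]
contact_force: [-0.6, -0.7, -1.5]
grip_width: 0.0508
gripper_force: 52.8
clock: 31.6
tcp_pos: [0.4932, 0.0975, 0.2339]
orientation: [-2.222, -2.219, 0.002]
contact_force: [1.3, -0.3, -1.5]
grip_width: 0.0508
gripper_force: 52.8
clock: 32.1
tcp_pos: [0.4941, -0.0478, 0.2342]
orientation: [2.229, 2.213, -0.001]
contact_force: [-0.2, 0.4, -1.2]
grip_width: 0.0508
gripper_force: 52.8
clock: 32.4
tcp_pos: [0.4949, -0.0435, 0.2342]
orientation: [-2.22, -2.222, 0.0]
contact_force: [-0.6, 0.6, -2.5]
grip_width: 0.0504
gripper_force: 52.8
g [ 0.49485698 -0.04346111  0.18018545] ydir deg 0.030897630035986397 tilt -0.9999998410446042
shift [-0.0024  0.0012  0.1352] rz 0.0005392653751910004 clock 32.4
```

Converted, 0.121 m is 1.21, 0.1 m is 1.

```bash
python3 -m pendant '{"tx":[-0.015, -0.015, -0.015, -0.015, -0.015], "ty":[0.01, 0.01, 0.01, 0.01, 0.01], "tz":[0.2, 0.6, 1, 1.21, 1.21], "ax":[0, 0, 0, 0, 0], "ay":[0, 0, 0, 0, 0], "az":[0, 0, 0, 0, 0]}';python3 -m pendant '{"tx":[0, 0, 0], "ty":[0, 0, 0], "tz":[0, 0, 0], "ax":[0, 0, 0], "ay":[0, 0, 0], "az":[0, 0, 0]}';python3 -c "
from h import *
go(.496,-.0462,.047,0)"
```

```text
clock: 32.9
tcp_pos: [0.4941, -0.0455, 0.1108]
orientation: [-2.219, -2.218, 0.007]
contact_force: [-0.6, 0.1, -1.2]
grip_width: 0.0505
gripper_force: 52.8
clock: 33.2
tcp_pos: [0.4968, -0.0463, 0.1147]
orientation: [2.222, 2.218, 0.003]
contact_force: [0.3, -0.6, -1.3]
grip_width: 0.0504
gripper_force: 52.8
g [ 0.49694027 -0.04628278  0.06073889] ydir deg -0.09573414805874753 tilt -0.9999963180286752
shift [ 0.0001 -0.0008  0.0137] rz -0.0016708760902168773 clock 33.2
```

```bash
python3 -m pendant '{"tx":[0, 0, 0, 0, 0], "ty":[0, 0, 0, 0, 0], "tz":[0.05, 0.1, 0.135, 0.145, 0.145], "ax":[0, 0, 0, 0, 0], "ay":[0, 0, 0, 0, 0], "az":[0, 0, 0, 0, 0]}';python3 -m pendant '{"tx":[0, 0], "ty":[0, 0], "tz":[0, 0], "ax":[0, 0], "ay":[0, 0], "az":[0, 0]}';python3 -m pendant '{"tx":[0, 0, 0, 0], "ty":[0, 0, 0, 0], "tz":[0, 0, 0, 0], "ax":[0, 0, 0, 0], "ay":[0, 0, 0, 0], "az":[0, 0, 0, 0]}' 0.085;  python3 -m pendant '{"tx":[0, 0, 0, 0, 0], "ty":[0, 0, 0, 0, 0], "tz":[-0.2, -0.6, -1, -1.4, -1.7], "ax":[0, 0, 0, 0, 0], "ay":[0, 0, 0, 0, 0], "az":[0, 0, 0, 0, 0]}'; python3 -m pendant '{"tx":[0.4, 0.85, 1.3, 1.75, 2.2], "ty":[0, 0, 0, 0, 0], "tz":[0, 0, 0, 0, 0], "ax":[0, 0, 0, 0, 0], "ay":[0, 0, 0, 0, 0], "az":[0, 0, 0, 0, 0]}' ;python3 -m pendant '{"tx":[0.45, 0.9, 1.3, 1.6, 1.6], "ty":[0, 0, 0, 0, 0], "tz":[0, 0, 0, 0, 0], "ax":[0, 0, 0, 0, 0], "ay":[0, 0, 0, 0, 0], "az":[0, 0, 0, 0, 0]}'; python3 -m pendant '{"tx":[0, 0, 0], "ty":[0, 0, 0], "tz":[0, 0, 0], "ax":[0, 0, 0], "ay":[0, 0, 0], "az":[0, 0, 0]}';python3 -c "
from h import *
for n in('top','side'):
  im,d=grab_frame(n);cv2.imwrite(f'pics/{n}9.png',im)
  for k,c,z in(('mill',(.5755,.0243),.133),('tall',(.6457,-.055),.110),('lid',(.566,-.126),.095),('short',(.496,-.046),.067)):
    q=cloud(n,d).reshape(-1,3); q=q[(np.hypot(q[:,0]-c[0],q[:,1]-c[1])<.045)&(abs(q[:,2]-z)<.006)]
    if len(q):print(n,k,len(q),((q.max(0)+q.min(0))/2).round(4),(q.max(0)-q.min(0)).round(3))
a=cv2.imread('pics/top9.png')[120:240,220:340];b=cv2.imread('pics/side9.png')[150:260,250:370]
cv2.imwrite('pics/c9.png',np.hstack([cv2.resize(a,(400,400)),cv2.resize(b,(400,400))]))"
```

```text
clock: 33.7
tcp_pos: [0.496, -0.0465, 0.1009]
orientation: [-2.223, -2.217, -0.003]
contact_force: [-9.5, 1.1, 33.8]
grip_width: 0.0506
gripper_force: 56.7
clock: 33.9
tcp_pos: [0.496, -0.0465, 0.1009]
orientation: [-2.223, -2.217, -0.003]
contact_force: [-8.0, 1.6, 33.7]
grip_width: 0.0507
gripper_force: 56.6
clock: 34.3
tcp_pos: [0.4957, -0.0465, 0.0986]
orientation: [-2.224, -2.219, 0.001]
contact_force: [-0.4, 0.8, -0.2]
grip_width: 0.0848
gripper_force: 0.0
clock: 34.8
tcp_pos: [0.4961, -0.0467, 0.2709]
orientation: [2.223, 2.218, 0.002]
contact_force: [0.2, -0.3, 0.4]
grip_width: 0.0852
gripper_force: 0.0
clock: 35.3
tcp_pos: [0.4959, 0.1753, 0.2688]
orientation: [-2.224, -2.219, -0.0]
contact_force: [0.5, -0.6, -0.3]
grip_width: 0.0852
gripper_force: 0.0
clock: 35.8
tcp_pos: [0.495, 0.3392, 0.268]
orientation: [-2.214, -2.227, -0.001]
contact_force: [-0.2, 0.2, 0.3]
grip_width: 0.0849
gripper_force: 0.0
clock: 36.1
tcp_pos: [0.497, 0.3318, 0.2689]
orientation: [2.226, 2.216, -0.001]
contact_force: [0.2, 0.3, -0.6]
grip_width: 0.0851
gripper_force: 0.0
top mill 140 [0.5757 0.0245 0.133 ] [0.036 0.035 0.012]
top tall 142 [ 0.6452 -0.0571  0.1099] [0.036 0.033 0.011]
top lid 36 [ 0.5656 -0.1289  0.0948] [0.018 0.014 0.011]
top short 226 [ 0.4963 -0.0486  0.0674] [0.046 0.045 0.011]
side mill 80 [0.5725 0.0276 0.1317] [0.035 0.037 0.009]
side tall 104 [ 0.6434 -0.0531  0.1096] [0.037 0.035 0.011]
side lid 32 [ 0.5642 -0.1259  0.0931] [0.02  0.018 0.008]
side short 180 [ 0.4934 -0.0455  0.0657] [0.049 0.047 0.009]
```

View pics/c9.png

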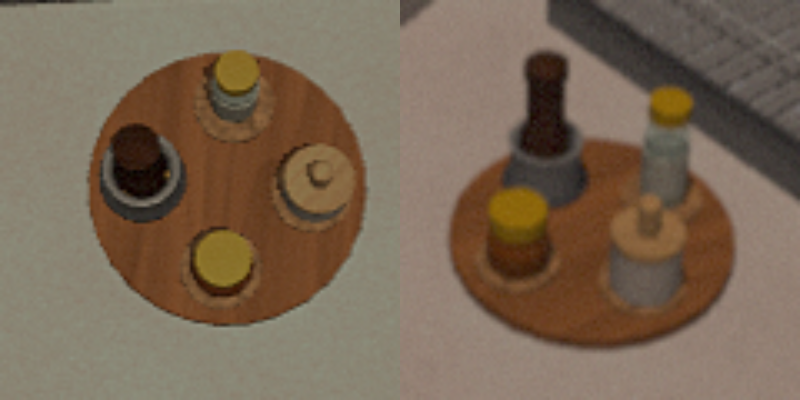

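The last view shows the mill (140,165), tall jar (235,95), lidded pot (318,182) and short jar (222,262), all upright on their places. Both cameras put them within about 3 mm of where they should be. Handing in.

```bash
python3 -c "
from bench import r
print(r.hand_in())"
```

```text
the job is handed in; nothing more can be done
None
```

I handed the job in at about 36 s: mill pushed home in the collar, lidded pot straight across from it, tall jar next clockwise from the mill and short jar next anticlockwise, all upright within about 3 mm of centre, and the spoon and look-alike lids untouched.

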